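Clear the taped spot on the basement bench and lay the tool case down in it

ROBOT

A 6-joint arm with a two-finger parallel gripper is mounted at the origin on the work surface. World frame = base frame: x ahead of the robot, y to its left, z up, the work surface at z = 0. Lengths are in mm, angles in rad, forces in N, time in s.
With the tool pointing down it reaches from about 275 to 1000 mm from the base axis. Payload 8.4 kg.
Tool frame: the origin (TCP) lies on the centre line of the jaws, within the pads' length; the fingertips stand 22 mm ahead of it and the grasp point (between the pads) lies 3 mm ahead of it; z points along the fingers, x is the direction in which the jaws open and shut, and the axes are right-handed (so a half turn about z gives the same grasp; the last joint's range is limited). The gripper opens to 85 mm and grips with 20 to 120 N. Pads are 22 mm wide; open, the fingers measure 114 mm over their backs; the gripper's body (76 mm by 85 mm) begins 54 mm behind the grasp point. The pads swing forward as they close: fully open they stand 13 mm farther back than shut.
Start: joints at [1.122, 0.353, 1.633, -0, 1.155, -0.002], TCP at [270.05, 563.65, 253.281] pointing down, gripper open.
Joint ranges: [-2.63, 2.63], [-0.92, 2.1], [0.06, 2.66], [-1.3, 4.44], [0, 2.69], [-3.02, 3.02]. Speed limits (rad/s): [2.22, 2.22, 2.79, 3.14, 3.14, 3.14].

INTERFACE

Orientations are given as [roll, pitch, yaw] about the fixed x, y, z axes, in that order (R = Rz(yaw) Ry(pitch) Rx(roll)).
In Python, from rig import status, viewer, job gives the robot as it stands.
- The arm moves only by the tool send_rows, never from a script. Its argument "plan" is a list of rows, each a list of 3 entries, a list of its own where there are three numbers: the shift along the tool's x, y, z in m, then the turn, a rotation vector about the tool's x, y, z in rad, then the opening, from -1 (shut) to 1 (fully open). In form: [[[x, y, z], [rx, ry, rz], jaw], ...]. A call has exactly 5 rows; each row is the pose to reach, as a shift and turn from the pose measured when the call began, along the tool's axes at that moment; what a row does not reach only later rows make up. A row lasts 1/12 s, in which the tool goes at most 41.7 mm and 7.16 degrees, less where a joint would pass 70% of its speed; a pose out of reach is approached as far as the arm can. A call with a gripper value outside its range is refused whole. The fingers move at their own pace and stop on an object; "squeeze" is the grip in N (left out, the last holds). Time passes only in rows, so rows that repeat a pose let the fingers close, or fill a call up. It gives the time, the measured TCP pose, the force and the opening at its end, in the units of the state.
- status.sense(): the state, without advancing time (a new reading comes with each control period).
- viewer.grab_frame(name): name is "side" or "top"; returns the picture (400x640x3 uint8, red, green, blue); there is no depth.
- viewer.camera_params(name): a dict with "intrinsics" (3x3 intrinsics, pixels), "dist_coeffs" ([k1, k2, p1, p2, k3] as OpenCV has them; the pictures are not rectified), "xyz" and "orientation" of the camera in the world. Camera axes: x right, y down, z forward; pixel columns grow to the right and rows downward; lengths in mm; the calibration is good to about 2 mm. A picture is of the moment at which its call begins. camera_params takes no time and is no camera call.
- job.sign_off(): hands the job in, once; it reports no verdict.
Trained networks look in the newest picture that a camera, given by its name, has taken for a name from the list of things; names that differ only in an ending like _2 or _b are one class to them, and where a whole thing is asked for, a point or a joint stands for the part that bears it (a point fixed in the world has none). Each returns a list of dicts, best first, with "p" (0 to 1); they miss things now and then, are a little off and sometimes report something else, mostly with a low value. They report only what shows in the picture. A call takes as long as a camera call. They do not tell look-alikes from the thing itself.
- viewer.cut_out(label, camera): "mask" (400x640 bool, what is visible of it) and "extent" ([left, top, width, height] in pixels, round what is visible of it).
The state is a dict: "clock": time; "qpos": joint angles; "qvel": joint speeds; "joint_efforts": joint torques, N m; "eef_pos": TCP position; "tcp_rot": TCP orientation; "contact_force": force on the tool from outside, world axes, zero at the start; "wrist_torque": the same for the moment, N m; "opening": opening from 0.0 (shut) to 1.0 (fully open).
Only numpy, scipy, OpenCV 4.12 (cv2) and the standard library are available. Lean on these libraries where they do the work, as an engineer would, in place of code of your own. Each camera call takes 0.05 s, during which the arm holds its last target.

TASK

The tool case stands on its edge at the near side of the taped rectangle on the bench, and a roll of tape lies where the case has to come down. First slide the roll along the bench until it is clear of the taped rectangle, then tip the case over with a push near its top so that it lies flat, lid up, all of it within the outer edge of the tape. Lift neither of them off the bench, and leave everything else where it is.

Things in the scene. Friction and masses are not known exactly. Their poses are not given: they have to be found in the camera images.
- spot: Rectangle of masking tape stuck on the bench: outer edges 250 mm along its x axis by 310 mm along its y axis, tape 25 mm wide and paper-thin (no height). Fixed for the run. Origin at the centre of the rectangle, on the bench; z up; its x axis points away from the side where the case stands.
- case: Dark grey tool case, about 0.75 kg, standing on its hinge edge; 60 mm thick (x), 240 wide (y), 165 high (z), 177 with the latches and the handle folded down on top. Ribbed lid at x = -30 mm faces back towards the robot, plain back at x = +30 faces the landing area. Origin: centre of the underside as it stands. Pushed high on the lid it pivots on the back's lower edge and falls by itself beyond 20 degrees.
- heel_left (a point): Left lower corner of the case's plain back (y = +120 mm, z = 0 in the case's frame). This edge stays on the bench when the case is tipped the right way.
- heel_right (a point): Right lower corner of the case's plain back (y = -120 mm, z = 0).
- head_left (a point): Left upper corner of the case's plain back, at the height of the folded handle (y = +120 mm, z = 177 mm); comes down on the bench at the far end when the case lies flat.
- head_right (a point): Right upper corner of the case's plain back, at the height of the folded handle (y = -120 mm, z = 177 mm).
- tape_roll: Roll of silver-grey duct tape lying flat: 100 mm outside diameter, 48 mm high, about 0.22 kg; the cardboard core is a through hole about 75 mm wide, into which closed fingertips fit. Origin at the centre of its underside.
- glue_bottle: Cream glue bottle, 58 mm diameter, 165 mm high, standing to the left of the case. Not to be disturbed. Origin at the centre of its underside.
- screw_jar: Screw-top jar, 72 mm diameter, 95 mm high, standing to the right of the case. Not to be disturbed. Origin at the centre of its underside.
- spray_can: Grey spray can, 66 mm diameter, 169 mm high, standing to the left of the glue bottle. Not to be disturbed. Origin at the centre of its underside.
- screwdriver: Screwdriver about 210 mm long lying well to the left of the rectangle. Not to be disturbed.
- sanding_block: Cork sanding block, 110 x 66 x 30 mm, lying well to the right of the rectangle. Not to be disturbed. Origin at the centre of its underside.
- tape_measure: Grey tape measure, about 90 x 44 x 68 mm, standing well to the right of the rectangle. Not to be disturbed. Origin at the centre of its underside.
- c_clamp: Small steel C-clamp lying flat, about 90 x 200 mm, 18 mm high, well to the right, nearer the robot. Not to be disturbed.
Things that resemble listed ones, but are neither listed nor needed, are in the scene too. What is shaped like the tape_roll but purple or yellow is not meant.

How it is judged (in metres and radians):
On the way, in this order (a step that is already met when the one before it is completed fails the run):
1. the roll has been slid clear of the taped rectangle while the case still stands ((y of tape_roll in the frame of spot above 0.195 m or y of tape_roll in the frame of spot below -0.195 m or x of tape_roll in the frame of spot above 0.165 m or x of tape_roll in the frame of spot below -0.165 m) and height (world z) of tape_roll below 0.012 m and angle between case's own z axis and vertical below 0.1 rad), for 0.2 s.
2. the case lies flat, lid up, within the tape (x of heel_left in the frame of spot between -0.127 and 0.127 m and y of heel_left in the frame of spot between -0.157 and 0.157 m and x of heel_right in the frame of spot between -0.127 and 0.127 m and y of heel_right in the frame of spot between -0.157 and 0.157 m and x of head_left in the frame of spot between -0.127 and 0.127 m and y of head_left in the frame of spot between -0.157 and 0.157 m and x of head_right in the frame of spot between -0.127 and 0.127 m and y of head_right in the frame of spot between -0.157 and 0.157 m and height (world z) of each of heel_left, heel_right, head_left, head_right below 0.012 m and angle between case's own x axis and vertical above 3.05 rad), for 0.2 s.
At the end, for the whole second after the job is handed in: After the roll was cleared: the case lies flat at rest, lid up (within 5 degrees), the corners of its back at most 2 mm outside the tape's outer edge and 12 mm off the bench; the roll lies flat, at rest, outside the rectangle (at most 10 mm over the outer edge) (all of step 2 and linear speed of each of case, tape_roll below 0.02 m/s and angular speed of case below 0.1 rad/s and (y of tape_roll in the frame of spot above 0.195 m or y of tape_roll in the frame of spot below -0.195 m or x of tape_roll in the frame of spot above 0.165 m or x of tape_roll in the frame of spot below -0.165 m) and height (world z) of tape_roll between -0.01 and 0.01 m and angle between tape_roll's own z axis and vertical below 0.1 rad); the robot touches nothing.
It fails at once if the case was lifted, or tipped the wrong way: the lower edge of its back left the bench by more than 25 mm (height (world z) of any of heel_left, heel_right above 0.025 m).
It fails at once if the roll of tape was lifted more than 20 mm (height (world z) of tape_roll above 0.02 m).
It fails at once if something else on the bench was moved more than 25 mm or knocked over (distance of any of glue_bottle, screw_jar, spray_can, screwdriver, sanding_block, tape_measure, c_clamp from where it was at the start of the episode above 0.025 m or angle between any of glue_bottle, screw_jar, spray_can, sanding_block, tape_measure, c_clamp's own z axis and vertical above 0.3 rad).
It also fails if it takes over 45 s, if anything falls off the work surface, if the arm or the gripper's body presses on something with over 40 N, if the wrist force passes 120 N, or if a joint passes its speed limit or range.

## Working session

There is one attempt and no reset: what is moved stays moved. The work goes in short steps, Python scripts to look and compute and a tool call to move; the robot and the scene stay as the last step left them, time stands still between calls to the robot, and variables do not carry over. Pictures are saved under pics/ and viewed, and the job is handed in when it is done.

Besides the shell and the picture viewer there is one more tool, called as name(argument=value, ...), one argument or row to a line, values as JSON. send_rows: Moves the arm, as the interface text tells. Its arguments: {"type":"object","properties":{"plan":{"type":"array"},"squeeze":{"type":"number"}},"required":["plan"]}

```bash
ls; mkdir -p pics; python3 - <<'E'
from rig import status, viewer, job
import cv2
print(status.sense())
for n in ("side","top"):
    f=viewer.grab_frame(n); cv2.imwrite(f"pics/{n}0.png",f[:,:,::-1]); print(viewer.camera_params(n))
E
```

```text
pics
{'clock': 0.0, 'qpos': array([ 1.12161239e+00,  3.53651334e-01,  1.63416005e+00,  1.91813075e-06,
        1.15519792e+00, -2.43604101e-03]), 'qvel': array([ 4.45945812e-04,  1.57650984e-03, -6.96542187e-04, -2.23558092e-03,
        3.54131625e-04,  2.21359915e-05]), 'joint_efforts': array([ 2.15641594e-03, -6.05253482e+01, -3.42069983e+01,  2.87389375e-04,
        9.24184278e-03,  6.44968145e-05]), 'eef_pos': array([269.8418838 , 563.23673201, 252.54858537]), 'tcp_rot': array([-3.14158745e+00,  1.41663394e-03,  1.12404766e+00]), 'contact_force': array([-0.46381201,  0.85233619, -0.08709123]), 'wrist_torque': array([-0.0216474 ,  0.02647507,  0.04273379]), 'opening': 1.0004040059451729}
{'intrinsics': array([[396.52313492,   0.        , 320.07400986],
       [  0.        , 396.52313492, 191.13886636],
       [  0.        ,   0.        ,   1.        ]]), 'dist_coeffs': array([0.01931205, 0.        , 0.        , 0.        , 0.        ]), 'xyz': array([  63.57736412, -575.54654743,  983.80443942]), 'orientation': array([-2.42184237, -0.00866709, -0.68634262])}
{'intrinsics': array([[496.55655294,   0.        , 328.25842499],
       [  0.        , 496.55655294, 206.48011143],
       [  0.        ,   0.        ,   1.        ]]), 'dist_coeffs': array([-0.15643858,  0.        ,  0.        ,  0.        ,  0.        ]), 'xyz': array([ 214.52639891,   -5.16593807, 1545.7853179 ]), 'orientation': array([-2.9130569 , -0.00415585, -1.56657724])}
```

View pics/side0.png

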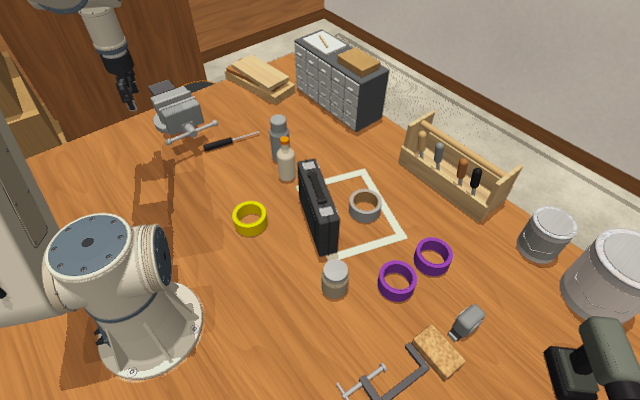

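View pics/top0.png

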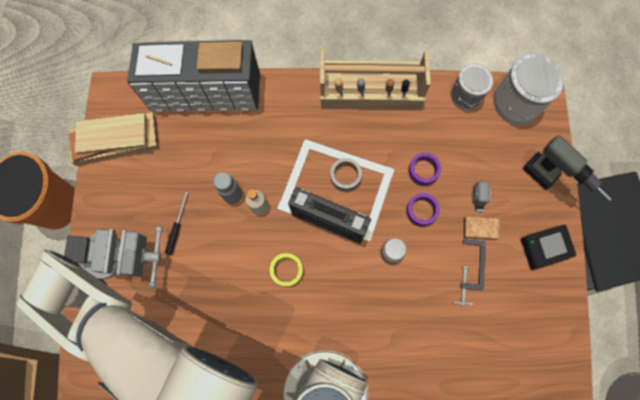

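Side view: case at about (318,205), grey roll (365,206) inside the tape; purple and yellow rolls are look-alikes. Top view: roll at (346,174), case (330,214). Now I'll measure.

```bash
cat > h.py <<'E'
import numpy as np, cv2
from rig import status, viewer, job
from scipy.spatial.transform import Rotation as R
def cam(n):
    p=viewer.camera_params(n); return p['intrinsics'],p['dist_coeffs'],np.array(p['xyz']),R.from_euler('xyz',p['orientation']).as_matrix()
def ray(n,uv):
    K,D,c,M=cam(n); q=cv2.undistortPoints(np.array(uv,float).reshape(-1,1,2),K,D).reshape(-1,2)
    return c,np.c_[q,np.ones(len(q))]@M.T
def toz(n,uv,z=0.):
    c,d=ray(n,uv); return c+d*((z-c[2])/d[:,2])[:,None]
def proj(n,X):
    K,D,c,M=cam(n); X=np.atleast_2d(np.array(X,float))
    r,_=cv2.Rodrigues(M.T); return cv2.projectPoints(X,r,-M.T@c,K,D)[0].reshape(-1,2)
E
python3 - <<'E'
from h import *
out={}
for n in ("top","side"):
    f=viewer.grab_frame(n)
    vis=f[:,:,::-1].copy()
    for l,z in (("spot",0),("tape_roll",48),("case",0),("glue_bottle",0),("screw_jar",0)):
        for k,d in enumerate(viewer.cut_out(l,n)[:4]):
            m=d["mask"]; v,u=np.nonzero(m); print(n,l,round(d["p"],2),d["extent"],len(u), np.round(toz(n,[[u.mean(),v.mean()]],z)[0],0))
            np.save(f"m_{n}_{l}_{k}.npy",m)
            c=cv2.findContours(m.astype(np.uint8),cv2.RETR_LIST,cv2.CHAIN_APPROX_NONE)[0]
            if d["p"]>.3: cv2.drawContours(vis,c,-1,(0,255,0) if k==0 else (0,0,255),1)
    a=(250,110,430,290) if n=="top" else (200,90,480,310)
    cv2.imwrite(f"pics/{n}1.png",cv2.resize(vis[a[1]:a[3],a[0]:a[2]],(720,720*(a[3]-a[1])//(a[2]-a[0]))[:2] if n=="side" else (600,600)))
    np.save(f"f_{n}.npy",f)
E
```

```text
top spot 0.63 [278.0, 140.8, 118.8, 100.0] 1643 [665. -45.   0.]
top tape_roll 0.95 [329.1, 155.2, 33.7, 36.3] 547 [667. -64.  48.]
top tape_roll 0.62 [406.6, 194.9, 32.7, 32.6] 560 [ 555. -304.   48.]
top tape_roll 0.57 [410.7, 150.7, 29.4, 36.7] 543 [ 690. -313.   48.]
top case 0.84 [289.0, 188.4, 83.9, 56.0] 2295 [545. -13.   0.]
top glue_bottle 0.57 [246.1, 190.9, 19.8, 23.0] 381 [589. 222.   0.]
top screw_jar 0.62 [381.2, 241.4, 25.3, 22.5] 507 [ 431. -213.    0.]
top screw_jar 0.27 [285.6, 184.4, 84.8, 59.8] 2400 [546. -11.   0.]
side spot 0.91 [325.0, 167.1, 81.1, 92.3] 1092 [666. -93.   0.]
side spot 0.32 [336.3, 343.0, 91.0, 54.9] 1162 [ 373. -464.    0.]
side tape_roll 0.96 [411.9, 235.0, 38.8, 44.2] 1017 [ 680. -325.   48.]
side tape_roll 0.7 [230.7, 202.6, 38.5, 36.3] 869 [360. 101.  48.]
side tape_roll 0.67 [376.6, 258.0, 37.6, 44.4] 1042 [ 548. -316.   48.]
side tape_roll 0.63 [351.0, 188.5, 31.0, 33.2] 774 [657. -77.  48.]
side case 0.61 [302.6, 157.4, 37.1, 100.9] 2615 [568.  36.   0.]
side glue_bottle 0.73 [410.2, 323.9, 56.2, 58.7] 1502 [ 510. -496.    0.]
side glue_bottle 0.63 [277.4, 136.5, 19.6, 45.6] 583 [613. 271.   0.]
side glue_bottle 0.57 [339.5, 342.0, 88.5, 56.2] 1198 [ 374. -464.    0.]
side glue_bottle 0.24 [327.7, 166.8, 81.1, 95.8] 1079 [ 653. -107.    0.]
side screw_jar 0.61 [320.4, 259.1, 31.2, 41.5] 886 [ 443. -189.    0.]
```

```bash
cat > fit.py <<'E'
from h import *
from scipy.optimize import minimize
def ms(k,n,i=0): return np.load(f"m_{n}_{k}_{i}.npy")
P={}
for n in ("top","side"):
    f=np.load(f"f_{n}.npy"); hsv=cv2.cvtColor(f,cv2.COLOR_RGB2HSV)
    near=cv2.dilate(ms("spot",n).astype(np.uint8),np.ones((5,5)))>0
    m=near&(hsv[...,1]<70)&(hsv[...,2]>170)
    if n=="top": m&=~(cv2.dilate(ms("tape_roll",n).astype(np.uint8),np.ones((3,3)))>0)
    v,u=np.nonzero(m); P[n]=toz(n,np.c_[u,v])[:,:2]; print(n,len(u))
def sp(p,pts):
    c,s=np.cos(p[2]),np.sin(p[2]); q=(pts-p[:2])@np.array([[c,-s],[s,c]])
    a=np.abs(q); hx,hy=112.5,142.5
    d=np.abs(np.maximum(a[:,0]-hx,a[:,1]-hy))
    d=np.where((a[:,0]>hx)&(a[:,1]>hy),np.hypot(a[:,0]-hx,a[:,1]-hy),d)
    return np.minimum(d**2,25**2).mean()
def fit(fn):
    best=None
    for y in (-.4,-.25,-.1):
        r=minimize(lambda p:fn([p[0],p[1],p[2]/100]),[660,-40,y*100],method="Nelder-Mead",options=dict(initial_simplex=np.array([[660,-40,y*100],[690,-40,y*100],[660,-10,y*100],[660,-40,y*100+15]])))
        if best is None or r.fun<best.fun: best=r
    return np.r_[best.x[:2],best.x[2]/100],best.fun
for n in P: print(n,fit(lambda p:sp(p,P[n])))
S,_=fit(lambda p:sp(p,P["top"])+sp(p,P["side"])); print("spot",S); np.save("spot.npy",S)
def Rz(a): return np.array([[np.cos(a),-np.sin(a)],[np.sin(a),np.cos(a)]])
bx=np.array([[x,y,z] for x in(-30,30) for y in(-120,120) for z in(0,165)]+[[x,y,177] for x in(-12,12) for y in(-95,95)],float)
def corners(p):
    q=bx.copy(); q[:,:2]=q[:,:2]@Rz(p[2]).T+p[:2]; return q
def iou(p,n):
    m=ms("case",n); im=np.zeros((1600,2560),np.uint8)
    h=cv2.convexHull(((proj(n,corners(p))+.5)*4).astype(np.int32)); cv2.fillConvexPoly(im,h,1)
    M=cv2.resize(m.astype(np.uint8),(2560,1600),interpolation=cv2.INTER_NEAREST)
    return (im&M).sum()/(im|M).sum()
def fc(ns):
    f=lambda p:-sum(iou([p[0],p[1],p[2]/100],n) for n in ns)
    x0=np.array([545,-13,-30.]); x0=np.r_[S[:2]-Rz(S[2])[:,0]*100,S[2]*100]
    sx=np.array([x0,x0+[20,0,0],x0+[0,20,0],x0+[0,0,10]])
    r=minimize(f,x0,method="Nelder-Mead",options=dict(initial_simplex=sx,xatol=.1)); return np.r_[r.x[:2],r.x[2]/100],r.fun
if __name__=="__main__":
    for ns in (["top"],["side"],["top","side"]): print(ns,fc(ns))
    C,_=fc(["top","side"]); np.save("case.npy",C)
    for nm,w in (("case",C[:2]),):
        print(nm,"in spot",Rz(S[2]).T@(w-S[:2]),C[2]-S[2])
    # roll via circles
    for n,i in (("top",0),("side",3)):
        m=ms("tape_roll",n,i); c=max(cv2.findContours(m.astype(np.uint8),0,1)[0],key=len)
        v,u=np.nonzero(m);print("roll",n,cv2.fitEllipse(c))
    rr=[]
    def rollpts(x,y):
        t=np.linspace(0,2*np.pi,60,endpoint=False);return np.array([[x+50*np.cos(a),y+50*np.sin(a),z] for z in(0,48) for a in t])
    def ri(p,n,i):
        m=ms("tape_roll",n,i).astype(np.uint8); c=cv2.findContours(m,0,2)[0]; M=np.zeros((1600,2560),np.uint8)
        m2=m.copy(); cv2.drawContours(m2,c,-1,1,-1); M=cv2.resize(m2,(2560,1600),interpolation=cv2.INTER_NEAREST)
        im=np.zeros_like(M); cv2.fillConvexPoly(im,cv2.convexHull(((proj(n,rollpts(*p))+.5)*4).astype(np.int32)),1)
        return (im&M).sum()/(im|M).sum()
    for sel in ([("top",0)],[("side",3)],[("top",0),("side",3)]):
        r=minimize(lambda p:-sum(ri(p,*s) for s in sel),[662,-70],method="Nelder-Mead",options=dict(initial_simplex=[[662,-70],[680,-70],[662,-50]])); print("roll",r.x,r.fun,"in spot",Rz(S[2]).T@(r.x-S[:2]))
    for n in ("top","side"):
        f=np.load(f"f_{n}.npy")[:,:,::-1].copy(); a=(230,120,430,270) if n=="top" else (230,90,430,290)
        k=4; g=cv2.resize(f[a[1]:a[3],a[0]:a[2]],None,fx=k if n=="top" else 3,fy=k if n=="top" else 3); k=k if n=="top" else 3
        def dr(X,col,closed=True):
            q=((proj(n,X)+.5-np.array(a[:2]))*k).astype(np.int32); cv2.polylines(g,[q],closed,col,1)
        for hx,hy in((125,155),(100,130)):
            q=np.array([[hx,hy],[hx,-hy],[-hx,-hy],[-hx,hy]])@Rz(S[2]).T+S[:2]; dr(np.c_[q,np.zeros(4)],(0,0,255))
        q=corners(C)
        for i,j in((0,1),(2,3),(4,5),(6,7),(0,2),(1,3),(4,6),(5,7),(0,4),(1,5),(2,6),(3,7)): dr(q[[i,j]],(0,255,0))
        rp=rollpts(*r.x); dr(rp[:60],(255,0,0)); dr(rp[60:],(255,0,0))
        cv2.imwrite(f"pics/{n}2.png",g)
E
python3 fit.py
```

```text
top 1855
side 1361
top (array([ 6.34629709e+02, -3.56290155e+01, -3.30332947e-01]), np.float64(69.53880307204426))
side (array([ 6.35131421e+02, -3.36234952e+01, -3.31831840e-01]), np.float64(61.889061120118726))
spot [ 6.34881550e+02 -3.46594073e+01 -3.30517259e-01]
['top'] (array([ 5.22889795e+02, -1.50297047e+01, -4.14696851e-01]), np.float64(-0.916329486987362))
['side'] (array([ 5.26807494e+02, -8.80344289e+00, -4.24607711e-01]), np.float64(-0.9250227641193062))
['top', 'side'] (array([ 5.22660720e+02, -1.42560535e+01, -4.18933293e-01]), np.float64(-1.8324956750525285))
case in spot [-112.76838085  -17.12027358] -0.08841603455144953
roll top ((345.80413818359375, 174.4182891845703), (30.56272315979004, 33.34990692138672), 177.8506622314453)
roll side ((364.7267761230469, 205.8538818359375), (31.673370361328125, 34.245635986328125), 3.2594025135040283)
roll [673.09970811 -65.13052383] -0.95253209197348 in spot [ 46.03844789 -16.41882709]
roll [673.11718506 -63.71085763] -0.9351174934725849 in spot [ 45.5942513  -15.07032905]
roll [673.09239727 -64.79854424] -1.8848626227947125 in spot [ 45.92379464 -16.10718863]
```

View pics/top2.png

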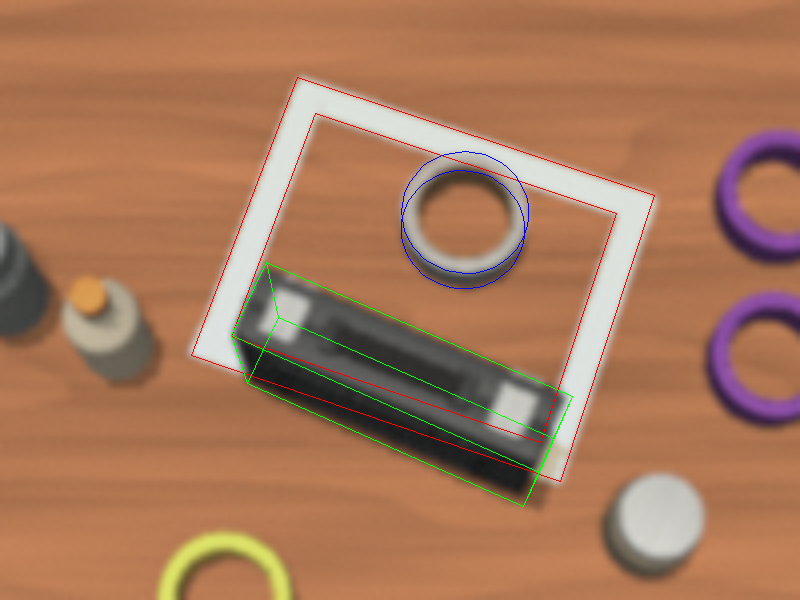

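View pics/side2.png

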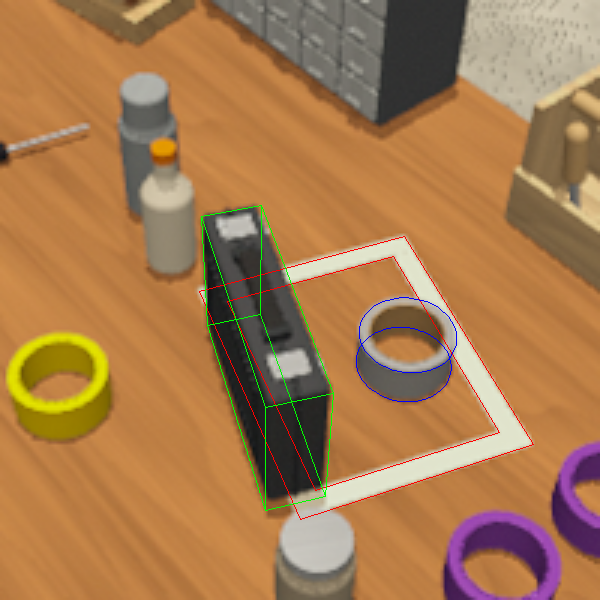

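Overlays match tape, case and roll well. The case is about 5° askew to the tape and its right head corner would land about 2 mm inside the limit, so I may need to nudge it after it falls. Roll first.

```bash
cat >> h.py <<'E'
def go(X,yaw=1.152):
    s=status.sense(); M=R.from_euler('xyz',s['tcp_rot']); T=R.from_euler('xyz',[np.pi,0,yaw])
    print("t",round(s['clock'],2),"pos",s['eef_pos'].round(1),"F",s['contact_force'].round(1),"shift m",(M.inv().apply(np.array(X)-s['eef_pos'])/1000).round(4),"rot",(M.inv()*T).as_rotvec().round(4))
def spotw(x,y):
    S=np.load("spot.npy"); c,s=np.cos(S[2]),np.sin(S[2]); return S[0]+c*x-s*y,S[1]+s*x+c*y
E
python3 - <<'E'
from h import *
go([673,-65,250]); print(spotw(185,-16))
# base positions of neighbours
for n,l in (("top","screw_jar"),("top","glue_bottle")):
    m=np.load(f"m_{n}_{l}_0.npy"); v,u=np.nonzero(m); b=[u.mean(),v.max()]; print(l,toz(n,[[u.mean(),v.mean()]],48 if "jar" in l else 80)[0])
for n,i,l in (("side",0,"screw_jar"),("side",1,"glue_bottle")):
    m=np.load(f"m_{n}_{l}_{i}.npy"); v,u=np.nonzero(m); print(l,toz(n,[[u.mean(),v.mean()]],48 if "jar" in l else 80)[0])
E
```

```text
t 0.7 pos [270.  563.7 253.3] F [ 1.3  0.6 -0.3] shift m [-0.3928  0.635   0.0033] rot [-0.    -0.    -0.028]
(np.float64(804.6758339589396), np.float64(-109.8318827337059))
screw_jar [ 424.68920547 -206.88508898   48.        ]
glue_bottle [569.88255122 210.04022855  80.        ]
screw_jar [ 424.93025351 -208.08368782   48.        ]
glue_bottle [568.07295798 202.27221467  80.        ]
```

send_rows(
  plan=[
    [[-0.02,0.033,0],[0,0,-0.014],-1],
    [[-0.042,0.068,0],[0,0,-0.028],-1],
    [[-0.063,0.102,0],[0,0,-0.028],-1],
    [[-0.084,0.136,0],[0,0,-0.028],-1],
    [[-0.105,0.17,0],[0,0,-0.028],-1],
  ],
)

```text
clock: 1.12
eef_pos: [378.6, 394.0, 253.4]
tcp_rot: [3.141, -0.0, 1.153]
contact_force: [1.3, 0.7, 0.2]
opening: 0.299
```

```bash
python3 -c "
from h import *
go([673,-65,250])"
```

```text
t 1.12 pos [378.6 394.  253.4] F [1.3 0.7 0.2] shift m [-0.2998  0.4554  0.0034] rot [ 0.0002 -0.0003  0.0006]
```

send_rows(
  plan=[
    [[-0.022,0.034,0],[0,0,0],-1],
    [[-0.044,0.067,0],[0,0,0],-1],
    [[-0.066,0.1,0],[0,0,0],-1],
    [[-0.088,0.134,0],[0,0,0],-1],
    [[-0.11,0.167,0],[0,0,0],-1],
  ],
)

```text
clock: 1.53
eef_pos: [487.4, 223.8, 253.7]
tcp_rot: [3.141, -0.001, 1.153]
contact_force: [0.8, 0.9, -0.2]
opening: 0.001
```

send_rows(
  plan=[
    [[-0.022,0.034,0],[0,0,0],-1],
    [[-0.044,0.067,0],[0,0,0],-1],
    [[-0.066,0.1,0],[0,0,0],-1],
    [[-0.088,0.134,0],[0,0,0],-1],
    [[-0.11,0.167,0],[0,0,0],-1],
  ],
)

```text
clock: 1.95
eef_pos: [596.2, 53.5, 254.0]
tcp_rot: [3.14, -0.001, 1.152]
contact_force: [1.6, 0.6, -0.4]
opening: 0.0
```

```bash
python3 -c "
from h import *
go([673,-65,250])"
```

```text
t 1.95 pos [596.2  53.5 254. ] F [ 1.6  0.6 -0.4] shift m [-0.0771  0.1183  0.004 ] rot [ 0.0011 -0.0012  0.0005]
```

send_rows(
  plan=[
    [[-0.022,0.034,0],[0,0,0],-1],
    [[-0.044,0.067,0],[0,0,0],-1],
    [[-0.066,0.1,0],[0,0,0],-1],
    [[-0.077,0.118,0],[0.001,-0.001,0],-1],
    [[-0.077,0.118,0.03],[0.001,-0.001,0],-1],
  ],
)

```text
clock: 2.37
eef_pos: [678.4, -69.5, 229.3]
tcp_rot: [3.13, -0.003, 1.149]
contact_force: [0.0, 1.1, 0.1]
opening: 0.001
```

```bash
python3 -c "
from h import *
go([673,-65,100])
f=viewer.grab_frame('top');g=viewer.grab_frame('side')
cv2.imwrite('pics/a3.png',np.hstack([cv2.resize(f[110:290,240:440],(400,360)),cv2.resize(g[100:300,260:460],(360,360))])[:,:,::-1])"
```

```text
t 2.37 pos [678.4 -69.5 229.3] F [0.  1.1 0.1] shift m [ 0.0016 -0.0082  0.1292] rot [ 0.0112 -0.0025 -0.0028]
```

View pics/a3.png

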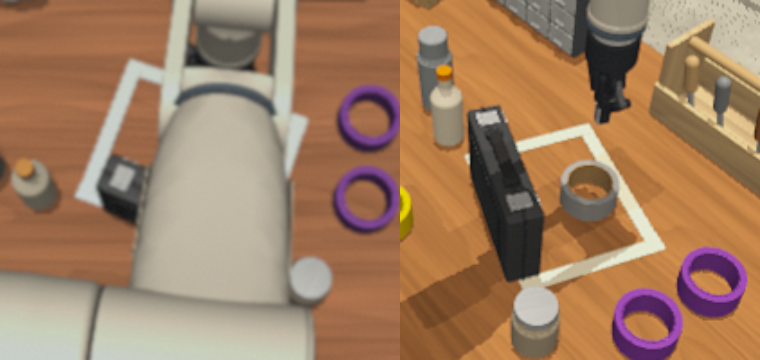

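send_rows(
  plan=[
    [[0.001,-0.008,0.03],[0.011,-0.002,-0.003],-1],
    [[0.001,-0.008,0.065],[0.011,-0.002,-0.003],-1],
    [[0.001,-0.008,0.1],[0.011,-0.002,-0.003],-1],
    [[0.001,-0.008,0.13],[0.011,-0.002,-0.003],-1],
    [[0.001,-0.008,0.13],[0.011,-0.002,-0.003],-1],
  ],
)

```text
clock: 2.88
eef_pos: [658.8, -60.1, 84.7]
tcp_rot: [-3.115, 0.007, 1.155]
contact_force: [-1.5, 0.4, -0.8]
opening: -0.0
```

```bash
python3 -c "
from h import *
go([673,-65,32])
f=viewer.grab_frame('top');g=viewer.grab_frame('side')
cv2.imwrite('pics/a4.png',cv2.resize(g[130:280,290:440],(600,600))[:,:,::-1])"
```

```text
t 2.88 pos [658.8 -60.1  84.7] F [-1.5  0.4 -0.8] shift m [0.0016 0.0163 0.0523] rot [-0.0264  0.0068  0.0026]
```

View pics/a4.png

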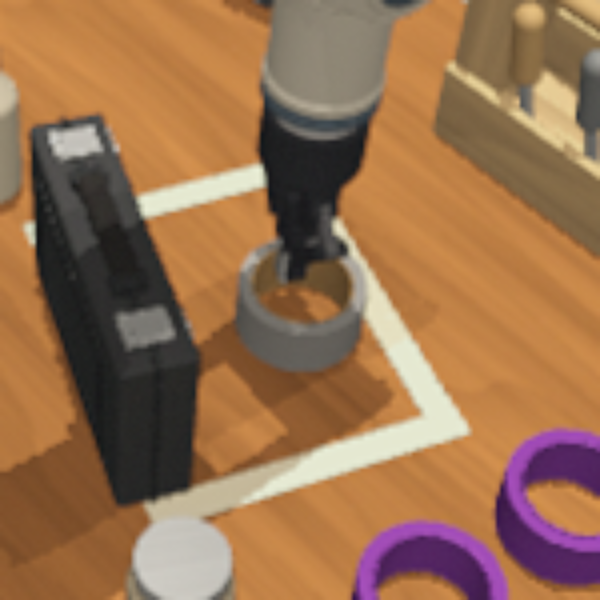

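Tip is just above the roll, lagging 16 mm toward the near wall; correct sideways first.

send_rows(
  plan=[
    [[0.001,0.008,0],[-0.026,0.007,0.003],-1],
    [[0.001,0.016,0],[-0.026,0.007,0.003],-1],
    [[0.001,0.016,0],[-0.026,0.007,0.003],-1],
    [[0.001,0.016,0],[-0.026,0.007,0.003],-1],
    [[0.001,0.016,0],[-0.026,0.007,0.003],-1],
  ],
)

```text
clock: 3.4
eef_pos: [678.1, -66.3, 91.3]
tcp_rot: [3.134, -0.003, 1.151]
contact_force: [-0.2, 1.2, 0.6]
opening: 0.002
```

```bash
python3 -c "
from h import *
go([673,-65,32])"
```

```text
t 3.4 pos [678.1 -66.3  91.3] F [-0.2  1.2  0.6] shift m [-0.001  -0.0057  0.0592] rot [ 0.0079 -0.003  -0.0006]
```

send_rows(
  plan=[
    [[-0.001,-0.005,0.01],[0.006,-0.003,0],-1],
    [[-0.001,-0.005,0.022],[0.006,-0.003,0],-1],
    [[-0.001,-0.005,0.035],[0.006,-0.003,0],-1],
    [[-0.001,-0.005,0.048],[0.006,-0.003,0],-1],
    [[-0.001,-0.005,0.058],[0.006,-0.003,0],-1],
  ],
)

```text
clock: 3.82
eef_pos: [672.5, -65.1, 30.6]
tcp_rot: [-3.141, 0.001, 1.151]
contact_force: [0.2, 0.3, 0.6]
opening: 0.003
```

```bash
python3 -c "
from h import *
go([673,-65,32])
g=viewer.grab_frame('side')
cv2.imwrite('pics/a5.png',cv2.resize(g[130:280,290:440],(600,600))[:,:,::-1])"
```

```text
t 3.82 pos [672.5 -65.1  30.6] F [0.2 0.3 0.6] shift m [ 0.0003  0.0004 -0.0014] rot [-0.0005  0.0007 -0.0006]
```

View pics/a5.png

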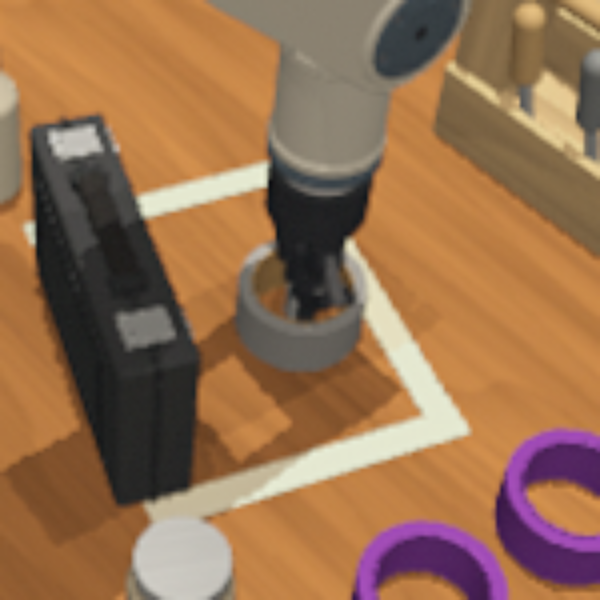

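Fingers are in the core. Slide it away in moderate steps.

send_rows(
  plan=[
    [[0,0.01,0],[0,0,0],-1],
    [[0,0.022,0],[0,0,0],-1],
    [[0,0.032,0],[0,0,0],-1],
    [[0,0.045,0],[0,0,0],-1],
    [[0,0.058,0],[0,0,0],-1],
  ],
)

```text
clock: 4.28
eef_pos: [725.6, -89.1, 28.9]
tcp_rot: [-3.139, 0.001, 1.151]
contact_force: [-0.9, 1.7, -0.1]
opening: -0.003
```

```bash
python3 -c "
from h import *
go([673+.913*166,-65-.407*166,32])"
```

```text
t 4.28 pos [725.6 -89.1  28.9] F [-0.9  1.7 -0.1] shift m [ 0.0006  0.1081 -0.0033] rot [-0.0026  0.0014 -0.0006]
```

send_rows(
  plan=[
    [[0,0.012,-0.003],[0,0,0],-1],
    [[0,0.026,-0.003],[0,0,0],-1],
    [[0,0.04,-0.003],[0,0,0],-1],
    [[0,0.052,-0.003],[0,0,0],-1],
    [[0,0.064,-0.003],[0,0,0],-1],
  ],
)

```text
clock: 4.7
eef_pos: [785.1, -115.7, 32.2]
tcp_rot: [-3.139, 0.001, 1.151]
contact_force: [-3.5, 1.3, 1.9]
opening: 0.001
```

send_rows(
  plan=[
    [[0,0.012,-0.001],[0,0,0],-1],
    [[0,0.024,-0.001],[0,0,0],-1],
    [[0,0.034,-0.001],[0,0,0],-1],
    [[0,0.042,-0.001],[0,0,0],-1],
    [[0,0.046,-0.001],[0,0,0],-1],
  ],
)

```text
clock: 5.12
eef_pos: [828.3, -135.2, 33.3]
tcp_rot: [-3.14, 0.001, 1.151]
contact_force: [-2.9, 1.6, 2.5]
opening: 0.002
```

```bash
python3 -c "
from h import *
go([673+.913*166,-65-.407*166,32])
g=viewer.grab_frame('side')
for d in viewer.cut_out('tape_roll','side'): print(d['p'],d['extent'])
cv2.imwrite('pics/a6.png',cv2.resize(g[130:280,290:440],(600,600))[:,:,::-1])"
```

```text
t 5.12 pos [ 828.3 -135.2   33.3] F [-2.9  1.6  2.5] shift m [ 0.0009 -0.0045  0.0013] rot [-0.0019  0.0011 -0.0012]
0.87 [390.6, 183.4, 35.7, 30.2]
0.73 [231.3, 201.8, 38.5, 35.9]
0.72 [414.4, 235.2, 36.5, 43.7]
0.6 [373.1, 257.6, 40.9, 44.9]
```

View pics/a6.png

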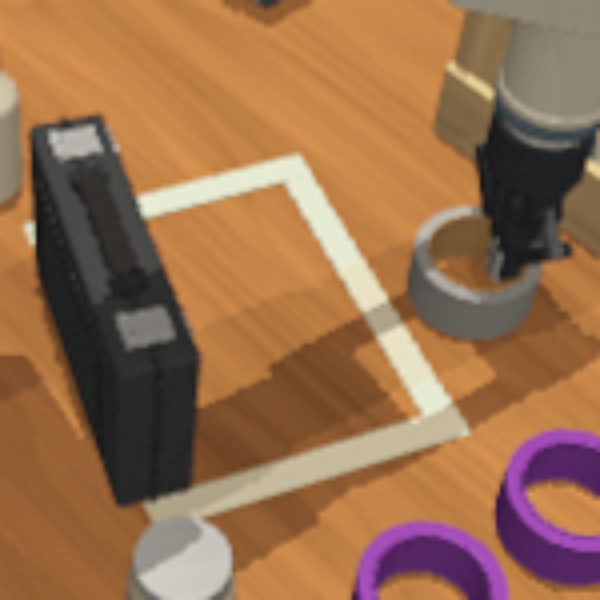

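Roll is clear of the far tape edge (~25 mm beyond the threshold). Back to the hole's centre and lift out.

send_rows(
  plan=[
    [[0,-0.01,0],[0,0,0],-1],
    [[0,-0.022,0],[0,0,0],-1],
    [[0,-0.022,0],[0,0,0],-1],
    [[0,-0.022,-0.01],[0,0,0],-1],
    [[0,-0.022,-0.03],[0,0,0],-1],
  ],
)

```text
clock: 5.63
eef_pos: [806.5, -125.8, 61.2]
tcp_rot: [-3.136, 0.002, 1.151]
contact_force: [-0.2, -0.0, -0.1]
opening: 0.002
```

send_rows(
  plan=[
    [[0,0,-0.025],[0,0,0],-1],
    [[0,0,-0.055],[0,0,0],-1],
    [[0,0,-0.09],[0,0,0],-1],
    [[0,0,-0.13],[0,0,0],-1],
    [[0,0,-0.165],[0,0,0],-1],
  ],
)

```text
clock: 6.05
eef_pos: [808.2, -126.1, 230.0]
tcp_rot: [-3.138, 0.002, 1.151]
contact_force: [1.3, -0.7, 0.7]
opening: 0.001
```

```bash
python3 -c "
from h import *
C=np.load('case.npy');u=np.array([np.cos(C[2]),np.sin(C[2])]);w=np.array([-u[1],u[0]])
b=C[:2]-u*80; print(b,C)
go([*b,255])"
```

```text
[449.57884945  18.28684435] [ 5.22660720e+02 -1.42560535e+01 -4.18933293e-01]
t 6.05 pos [ 808.2 -126.1  230. ] F [ 1.3 -0.7  0.7] shift m [-0.0143 -0.3864 -0.0238] rot [-0.0032  0.0018 -0.0009]
```

send_rows(
  plan=[
    [[-0.001,-0.03,-0.012],[0,0,0],-1],
    [[-0.003,-0.065,-0.03],[0,0,0],-1],
    [[-0.005,-0.1,-0.03],[0,0,0],-1],
    [[-0.006,-0.135,-0.03],[0,0,0],-1],
    [[-0.007,-0.17,-0.03],[0,0,0],-1],
  ],
)

```text
clock: 6.47
eef_pos: [649.4, -63.0, 262.3]
tcp_rot: [-3.141, 0.001, 1.151]
contact_force: [0.3, 1.6, 0.4]
opening: 0.0
```

send_rows(
  plan=[
    [[-0.001,-0.035,0],[0,0,0],-1],
    [[-0.003,-0.07,0],[0,0,0],-1],
    [[-0.005,-0.105,0],[0,0,0],-1],
    [[-0.006,-0.14,0],[0,0,0],-1],
    [[-0.007,-0.17,0],[0,0,0],-1],
  ],
)

```text
clock: 6.88
eef_pos: [489.9, 0.5, 263.4]
tcp_rot: [3.141, 0.0, 1.151]
contact_force: [0.3, 0.0, 0.9]
opening: 0.001
```

```bash
python3 -c "
from h import *
go([449.6,18.3,255])"
```

```text
t 6.88 pos [489.9   0.5 263.4] F [0.3 0.  0.9] shift m [-0.0001 -0.044   0.0084] rot [ 0.0008  0.0003 -0.0012]
```

send_rows(
  plan=[
    [[0,-0.025,0],[0,0,0],-1],
    [[0,-0.044,0],[0,0,0],-1],
    [[0,-0.044,0],[0,0,0],-1],
    [[0,-0.044,0],[0,0,0],-1],
    [[0,-0.044,0],[0,0,0],-1],
  ],
)

```text
clock: 7.3
eef_pos: [451.1, 18.2, 264.5]
tcp_rot: [3.138, -0.001, 1.151]
contact_force: [-0.4, 1.6, -0.6]
opening: 0.002
```

```bash
python3 -c "
from h import *
go([449.6,18.3,162])"
```

```text
t 7.3 pos [451.1  18.2 264.5] F [-0.4  1.6 -0.6] shift m [-0.0006 -0.0017  0.1025] rot [ 0.0032 -0.0006 -0.0009]
```

send_rows(
  plan=[
    [[0,-0.002,0.025],[0,0,0],-1],
    [[0,-0.002,0.055],[0,0,0],-1],
    [[0,-0.002,0.085],[0,0,0],-1],
    [[0,-0.002,0.102],[0,0,0],-1],
    [[0,-0.002,0.102],[0,0,0],-1],
  ],
)

```text
clock: 7.72
eef_pos: [448.6, 18.5, 159.4]
tcp_rot: [-3.14, 0.002, 1.15]
contact_force: [-0.9, 0.6, -0.6]
opening: -0.0
```

```bash
python3 -c "
from h import *
C=np.load('case.npy');u=np.array([np.cos(C[2]),np.sin(C[2])])
go([*(C[:2]-u*43),162])
g=viewer.grab_frame('side')
cv2.imwrite('pics/a7.png',cv2.resize(g[110:290,250:430],(600,600))[:,:,::-1])"
```

```text
t 7.72 pos [448.6  18.5 159.4] F [-0.9  0.6 -0.6] shift m [ 0.0003  0.038  -0.0027] rot [-0.0016  0.0018 -0.0015]
```

View pics/a7.png

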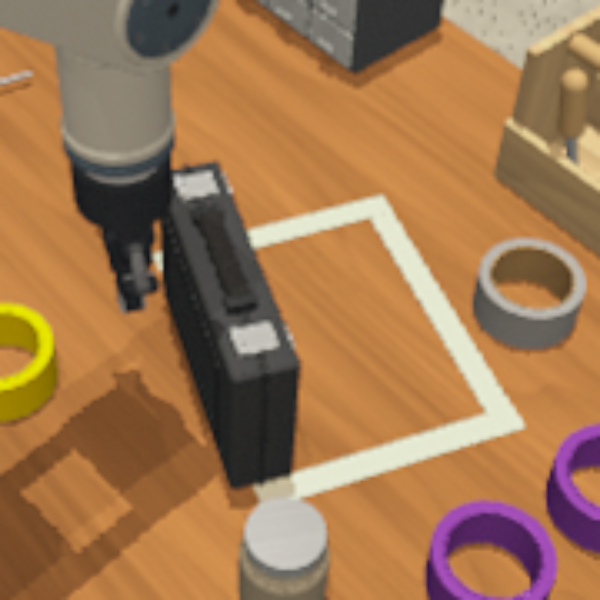

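Fingers are behind the lid at mid-width, ready. Roll sits outside the tape. Push slowly.

send_rows(
  plan=[
    [[0,0.012,-0.001],[0,0,0],-1],
    [[0,0.024,-0.001],[0,0,0],-1],
    [[0,0.034,-0.001],[0,0,0],-1],
    [[0,0.042,-0.001],[0,0,0],-1],
    [[0,0.05,-0.001],[0,0,0],-1],
  ],
)

```text
clock: 8.18
eef_pos: [496.7, -2.4, 162.9]
tcp_rot: [3.14, 0.0, 1.15]
contact_force: [-1.5, -0.1, 0.0]
opening: -0.0
```

```bash
python3 -c "
from h import *
go([449.6,18.3,162])
g=viewer.grab_frame('side')
cv2.imwrite('pics/a8.png',cv2.resize(g[110:290,250:430],(600,600))[:,:,::-1])"
```

```text
t 8.18 pos [496.7  -2.4 162.9] F [-1.5 -0.1  0. ] shift m [-0.0004 -0.0514  0.0009] rot [ 0.0013  0.0004 -0.0021]
```

View pics/a8.png

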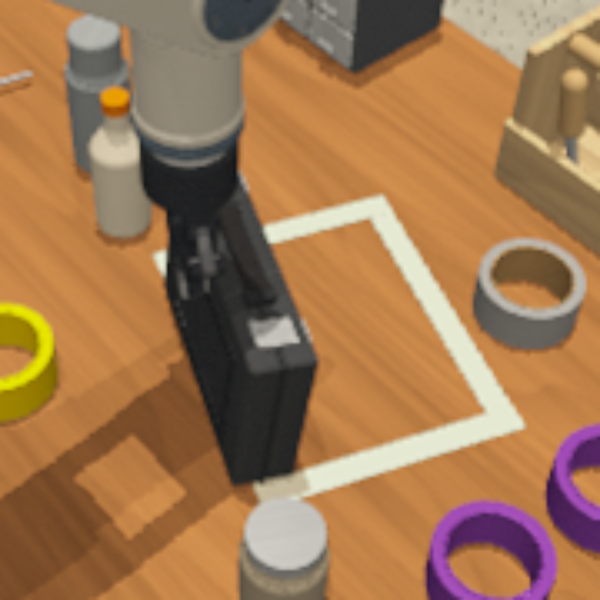

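Case is tipping about its lower back edge. Continue.

send_rows(
  plan=[
    [[0,0.01,0],[0,0,0],-1],
    [[0,0.02,0],[0,0,0],-1],
    [[0,0.029,0],[0,0,0],-1],
    [[0,0.038,0],[0,0,0],-1],
    [[0,0.047,0],[0,0,0],-1],
  ],
)

```text
clock: 8.65
eef_pos: [541.8, -22.4, 163.1]
tcp_rot: [3.139, 0.0, 1.15]
contact_force: [0.3, -0.2, 0.3]
opening: -0.0
```

send_rows(
  plan=[
    [[0,0.01,0],[0,0,0],-1],
    [[0,0.018,0],[0,0,0],-1],
    [[0,0.02,0],[0,0,0],-1],
    [[0,0.02,0],[0,0,0],-1],
    [[0,0.02,0],[0,0,0],-1],
  ],
)

```text
clock: 9.07
eef_pos: [559.8, -30.5, 162.9]
tcp_rot: [3.139, 0.0, 1.15]
contact_force: [-1.6, -0.5, 0.2]
opening: -0.003
```

```bash
python3 -c "
from h import *
go([449.6,18.3,162])
g=viewer.grab_frame('side')
cv2.imwrite('pics/a9.png',cv2.resize(g[110:290,250:430],(600,600))[:,:,::-1])"
```

```text
t 9.07 pos [559.8 -30.5 162.9] F [-1.6 -0.5  0.2] shift m [-0.0005 -0.1205  0.0007] rot [ 0.0022  0.0003 -0.002 ]
```

View pics/a9.png

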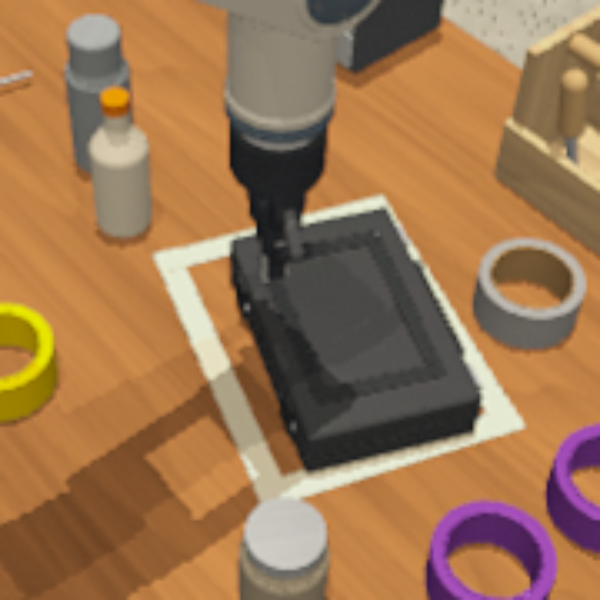

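Case lies flat within the tape, by eye. Lift away and measure.

send_rows(
  plan=[
    [[0,-0.01,-0.03],[0,0,0],-1],
    [[0.01,-0.03,-0.06],[0,0,0],-1],
    [[0.03,-0.06,-0.08],[0,0,0],-1],
    [[0.05,-0.09,-0.09],[0,0,0],-1],
    [[0.075,-0.12,-0.09],[0,0,0],-1],
  ],
)

```text
clock: 9.53
eef_pos: [480.2, 87.9, 255.3]
tcp_rot: [3.136, -0.002, 1.149]
contact_force: [0.1, 1.0, 1.2]
opening: 0.002
```

send_rows(
  plan=[
    [[0.03,-0.02,0],[0,0,0],-1],
    [[0.06,-0.05,0],[0,0,0],-1],
    [[0.09,-0.08,0],[0,0,0],-1],
    [[0.12,-0.1,0],[0,0,0],-1],
    [[0.15,-0.12,0],[0,0,0],-1],
  ],
)

```text
clock: 9.95
eef_pos: [430.4, 275.6, 255.2]
tcp_rot: [3.136, -0.002, 1.15]
contact_force: [0.9, -0.0, 0.3]
opening: -0.001
```

```bash
cat > m2.py <<'E'
import sys; from h import *; from scipy.optimize import minimize
tag=sys.argv[1]; S=np.load('spot.npy')
def Rz(a): return np.array([[np.cos(a),-np.sin(a)],[np.sin(a),np.cos(a)]])
M={};F={}
for n in ("top","side"):
    F[n]=viewer.grab_frame(n); d=viewer.cut_out("case",n)
    print(n,[(round(e['p'],2),e['extent']) for e in d[:3]])
    M[n]=d[0]['mask'] if d else None
    for e in viewer.cut_out("tape_roll",n)[:4]:
        v,u=np.nonzero(e['mask']); w=toz(n,[[e['extent'][0]+e['extent'][2]/2,e['extent'][1]+e['extent'][3]/2]],24)[0][:2]; print(" roll?",round(e['p'],2),w.round(0),"spot",(Rz(S[2]).T@(w-S[:2])).round(0))
# flat: x from 0 (heel) to 165 body, handle to 177
def corners(p):
    q=np.array([[x,y,z] for x in(0,165) for y in(-120,120) for z in(0,60)]+[[177,y,z] for y in(-90,90) for z in (20,40)],float)
    q[:,:2]=q[:,:2]@Rz(p[2]).T+p[:2]; return q
def iou(p,n):
    im=np.zeros((1600,2560),np.uint8); cv2.fillConvexPoly(im,cv2.convexHull(((proj(n,corners(p))+.5)*4).astype(np.int32)),1)
    m=cv2.resize(M[n].astype(np.uint8),(2560,1600),interpolation=cv2.INTER_NEAREST); return (im&m).sum()/(im|m).sum()
for ns in (["top"],["side"],["top","side"]):
    x0=np.array([565,-20,-40.]); r=minimize(lambda p:-sum(iou([p[0],p[1],p[2]/100],n) for n in ns),x0,method="Nelder-Mead",options=dict(initial_simplex=[x0,x0+[20,0,0],x0+[0,20,0],x0+[0,0,10]],xatol=.1))
    C=np.r_[r.x[:2],r.x[2]/100]; print(ns,C.round(3),r.fun)
    q=np.array([[0,120],[0,-120],[177,120],[177,-120]])@Rz(C[2]).T+C[:2]; print(((q-S[:2])@Rz(S[2])).round(1).tolist())
np.save('case2.npy',C)
for n,a,k in (("top",(260,130,420,250),5),("side",(280,110,440,270),3.7)):
    g=cv2.resize(F[n][a[1]:a[3],a[0]:a[2],::-1],None,fx=k,fy=k)
    def dr(X,col): cv2.polylines(g,[((proj(n,X)+.5-np.array(a[:2]))*k).astype(np.int32)],True,col,1)
    q=np.array([[125,155],[125,-155],[-125,-155],[-125,155]])@Rz(S[2]).T+S[:2]; dr(np.c_[q,np.zeros(4)],(0,0,255))
    q=corners(C)
    for i,j in((0,1),(2,3),(4,5),(6,7),(0,2),(1,3),(4,6),(5,7),(0,4),(1,5),(2,6),(3,7)): dr(q[[i,j]],(0,255,0))
    cv2.imwrite(f"pics/{n}_{tag}.png",g)
E
python3 m2.py b
```

```text
top [(0.64, [301.8, 148.4, 87.9, 76.6])]
 roll? 0.75 [ 557. -301.] spot [  13. -277.]
 roll? 0.74 [364. 116.] spot [-305.   55.]
 roll? 0.7 [ 806. -134.] spot [194. -38.]
 roll? 0.62 [ 693. -317.] spot [ 147. -248.]
side [(0.85, [321.9, 170.2, 73.9, 82.1])]
 roll? 0.81 [368. 109.] spot [-299.   49.]
 roll? 0.73 [ 810. -127.] spot [195. -30.]
 roll? 0.73 [ 693. -316.] spot [ 146. -247.]
 roll? 0.7 [ 562. -304.] spot [  19. -278.]
['top'] [ 5.58194e+02 -2.51330e+01 -4.16000e-01] -0.9575678102595533
[[-65.4, 103.7], [-85.9, -135.4], [111.0, 88.6], [90.5, -150.6]]
['side'] [ 5.58406e+02 -2.66030e+01 -4.00000e-01] -0.9608775501487735
[[-66.6, 102.5], [-83.3, -136.9], [110.0, 90.2], [93.3, -149.2]]
['top', 'side'] [ 5.57538e+02 -2.69850e+01 -4.01000e-01] -1.9147463421341628
[[-67.2, 101.9], [-84.1, -137.5], [109.4, 89.4], [92.5, -150.0]]
```

View pics/top_b.png

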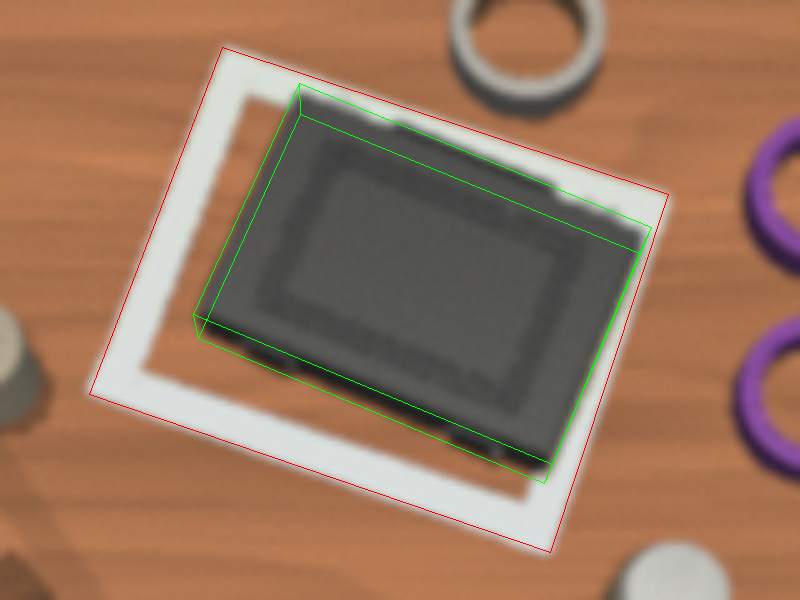

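View pics/side_b.png

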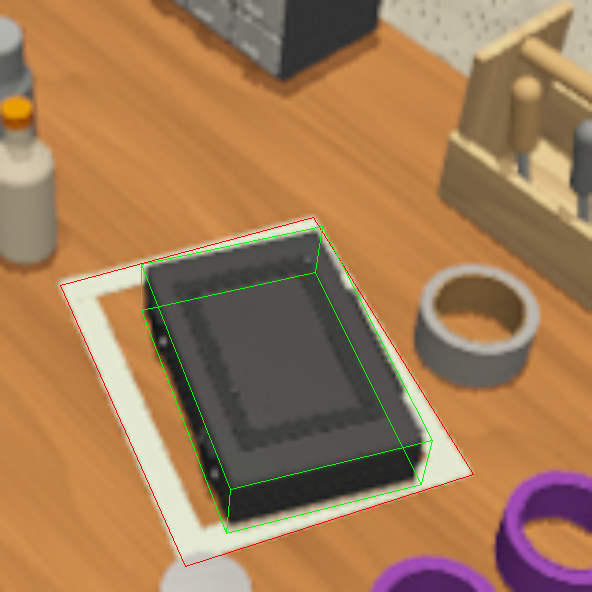

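```bash
python3 -c "
from h import *
s=status.sense();print(s['clock'],s['eef_pos'],s['contact_force'],abs(s['qvel']).max())
print(job.sign_off())"
```

```text
10.25 [431.80847976 273.07957528 254.76182752] [ 0.34449632 -0.51267326  0.85508019] 0.0180230935379457
the job is handed in; nothing more can be done
None
```

I slid the grey roll out over the far edge of the tape with closed fingertips in its core, then tipped the case over with a slow push high on its lid. I signed off at 10.25 s; no verdict is given.

**Last checks (both cameras):**
- **Case:** it lies flat, lid up. Its corners in the tape's frame are at x from about -86 to +111 mm (limit ±127) and y from about -150 to +104 mm (limit ±157).
- **Roll:** it lies flat at x of about 194 mm, against the 165 mm needed.
- **Other objects:** the bottle, jar and can look undisturbed in the pictures. I did not re-measure them or the things farther off.
- **Arm:** the gripper is well clear, with no contact force.

**Tightest margin:** the right far corner of the case is only about 7 mm inside the limit, because the case lies about 4–5° askew to the tape. The two cameras disagree there by about 1.5 mm, and by about 3 mm on the other corners. The fitted outline also came out slightly larger than the case. I judged that a corrective nudge was the greater risk and left it.

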